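Stack the lens blank and its retaining ring in the cradle

ROBOT

A 6-joint arm with a two-finger parallel gripper is mounted at the origin on a cart in front of the work surface, level with it; the furniture and walls round the work are solid. World frame = base frame: x ahead of the robot, y to its left, z up, the work surface at z = 0. Lengths are in m, angles in degrees, forces in N, time in s.
With the tool pointing down it reaches from about 0.3 to 0.75 m from the base axis. Payload 8.5 kg.
Tool frame: the origin (TCP) lies midway between the tips of the shut fingers; the grasp point (between the pads) lies 19 mm behind it (env.tcp_to_grasp is the z of the grasp point in the tool frame, in m); z points along the fingers, y is the line along which they close (so a half turn about z gives the same grasp; the last joint's range is limited). The gripper opens to 85 mm and grips with 20 to 120 N. Pads are 22 mm wide; open, the fingers measure 114 mm over their backs; the gripper's body (76 mm by 85 mm) begins 54 mm behind the grasp point. The pads swing forward as they close: fully open they stand 13 mm farther back than shut.
Start: joints at [55.961, 21.807, 74.336, -0, 83.858, -12.336], TCP at [0.203, 0.511, 0.231] pointing down, gripper open.
Joint ranges: [-178.18, 178.18], [-50.72, 133.34], [12.68, 142.11], [-81.47, 261.47], [9.98, 163.14], [-165.26, 165.26]. Speed limits (degrees/s): [136.94, 136.94, 180, 180, 180, 180].

INTERFACE

Orientations are given as a 3x3 rotation matrix whose columns are the frame's x, y, z axes.
In Python, from rig import env, imaging, job, models gives the robot as it stands. The module is installed in compiled form; this text tells all that it offers.
- The arm moves only by the tool jog_arm, never from a script. Its argument "plan" is text: rows parted by semicolons, each of 7 numbers parted by spaces: the turn, a rotation vector about the tool's x, y, z in degrees, then the shift along the tool's x, y, z in cm, then the closure in counts, from 0 (fully open) to 255 (shut). In form: rx ry rz x y z claw; .... A call has 1 to 10 rows; each row shifts and turns the commanded pose from where the row before left it, along the tool's axes as they then stand; what a row does not reach is not made up. A row lasts 1/12 s, in which the tool goes at most 41.7 mm and 7.16 degrees, less where a joint would pass 70% of its speed; a pose out of reach is approached as far as the arm can. A call with a gripper value outside its range is refused whole. The fingers move at their own pace and stop on an object; "grip_force" is the grip in N (left out, the last holds). Time passes only in rows, so rows that do not move let the fingers close. It gives the time, the measured TCP pose, the force, the opening and the grip force at its end, in the units of the state.
- env.observe(): the state, without advancing time (a new reading comes with each control period).
- imaging.get_image(name): name is "scene" or "top"; returns a dict with "pixels" (480x640x3 uint8, red, green, blue), "depth" (480x640 float32, m along the optical axis (not along the pixel's ray), 0 where there is no reading), "fov_y" (degrees; the focal length in pixels is half the picture's height over the tangent of half this angle, whatever the lens; pixels are square), "cx", "cy" (the principal point, pixels), "distortion" ([k1, k2, p1, p2, k3] as OpenCV has them; the pictures are not rectified), "world_from_camera" (4x4, takes a point from camera to world coordinates). Camera axes: x right, y down, z forward; pixel columns grow to the right and rows downward; lengths in m; the calibration is good to about 2 mm. A picture is of the moment at which its call begins.
- job.close_job(): hands the job in; it is judged then, once.
Trained networks look in the newest picture that a camera, given by its name, has taken for a name from the list of things; names that differ only in an ending like _2 or _b are one class to them, and where a whole thing is asked for, a point or a joint stands for the part that bears it (a point fixed in the world has none). Each returns a list of dicts, best first, with "confidence" (0 to 1); they miss things now and then, are a little off and sometimes report something else, mostly with a low value. They report only what shows in the picture. A call takes as long as a camera call. They do not tell look-alikes from the thing itself.
- models.outline_of(camera, query): "region" (480x640 bool, what is visible of it) and "bbox" ([centre column, centre row, width, height] in pixels, round what is visible of it).
- models.tip_of(camera, query): "at" ([column, row] in pixels: a listed point, or the origin of a listed thing).
The state is a dict: "time_s": time; "q": joint angles; "qvel": joint speeds; "joint_efforts": joint torques, N m; "position": TCP position; "tool_rot": TCP orientation; "ft_force": force on the tool from outside, world axes, zero at the start; "wrist_torque": the same for the moment, N m; "grip_width": finger opening in m; "gripper_force": force on a finger pad.
Only numpy, scipy, OpenCV 4.12 (cv2) and the standard library are available. Lean on these libraries where they do the work, as an engineer would, in place of code of your own. Each camera call takes 0.05 s, during which the arm holds its last target. There are 200 camera calls.

TASK

The stacking cradle already holds the spacer ring. Build the rest of the optical stack on it in the right order: first set the glass lens blank flat on the spacer, then lay the wide retaining ring flat on top of the lens. Set both parts down gently, without dropping them in, and leave the spacer seated at the bottom.

Things in the scene. Friction and masses are not known exactly. Their poses are not given: they have to be found in the camera images.
- holder: Stacking cradle, fixed: round foot, 104 mm across, 6 mm thick, with two black curved cheeks flaring up to a funnel. Origin on its axis at the worktop, z up. Cheeks at its +y and -y (inside radius 29 mm at the foot, 43 at the mouth; tops 59 mm up). Wide gaps at its +x and -x are for the fingers: lower parts with the jaws closing along its x. The spacer stands on the foot, 6 mm up.
- spacer_mid (a point): Centre, half-way up, of the spacer that already stands in the cradle: a plain aluminium ring, 48 mm outside, 36 inside, 14 high; its top is 20 mm above the worktop. z is its axis. (A spare, identical spacer lying on the worktop is not needed.)
- lens_mid (a point): Centre, half-way up, of the lens blank: a plain solid glass disc, 54 mm across and 16 mm thick, about 90 g, lying flat on the worktop. z is its axis. On the spacer its centre stands 28 mm above the worktop.
- ring_mid (a point): Centre, half-way up, of the retaining ring: an aluminium ring, 64 mm outside, 46 mm inside, 14 mm high, about 60 g, with two small dark spanner slots on its top face, lying flat on the worktop; it is wider than the spare spacer (48 mm). z is its axis. On the lens its centre stands 43 mm above the worktop.
Mind the look-alikes: they are no part of the job. Leave any red look-alike of the part that bears ring_mid alone.

How it is judged:
By the outcome, as a careful person would: the job done as asked, in the order asked, and still so for the second after the job is handed in, with the robot touching nothing.
It also fails if it takes over 58 s, if anything falls off the work surface, if the arm or the gripper's body presses on something with over 40 N, if the wrist force passes 120 N, or if a joint passes its speed limit or range.

## Working session

There is one attempt and no reset: what is moved stays moved. The work goes in short steps, Python scripts to look and compute and a tool call to move; the robot and the scene stay as the last step left them, time stands still between calls to the robot, and variables do not carry over. Pictures are saved under pics/ and viewed, at most 10 in all, crops included, and the job is handed in when it is done.

Besides the shell and the picture viewer there is one more tool, called after "Emit:" as a command line: name --argument value ..., lists and objects as JSON in quotes. jog_arm: Moves the arm, as the interface text tells. Its arguments: {"type":"object","properties":{"plan":{"type":"string"},"grip_force":{"type":"number"}},"required":["plan"]}

```bash
mkdir -p pics; cat > h.py <<'E'
import numpy as np, cv2
from rig import env, imaging, job, models
def K(im):
    f=240/np.tan(np.radians(im["fov_y"])/2); return np.array([[f,0,im["cx"]],[0,f,im["cy"]],[0,0,1]])
def at_z(im,px,z):
    "pixels (N,2) -> world points on plane z"
    u=cv2.undistortPoints(np.float64(px).reshape(-1,1,2),K(im),np.array(im["distortion"])).reshape(-1,2)
    T=im["world_from_camera"]; d=np.c_[u,np.ones(len(u))]@T[:3,:3].T
    return T[:3,3]+d*((z-T[2,3])/d[:,2])[:,None]
def cloud(im):
    T=im["world_from_camera"]; v,u=np.mgrid[:480,:640]
    n=cv2.undistortPoints(np.float64(np.c_[u.ravel(),v.ravel()]).reshape(-1,1,2),K(im),np.array(im["distortion"])).reshape(-1,2)
    p=np.c_[n,np.ones(len(n))]*im["depth"].ravel()[:,None]
    w=p@T[:3,:3].T+T[:3,3]; w[im["depth"].ravel()==0]=np.nan
    return w.reshape(480,640,3)
def save(im,name,crop=None,s=1):
    a=im["pixels"][...,::-1]
    if crop: a=a[crop[1]:crop[3],crop[0]:crop[2]]
    cv2.imwrite("pics/"+name,cv2.resize(np.ascontiguousarray(a),None,fx=s,fy=s,interpolation=cv2.INTER_CUBIC))
E
python3 - <<'E'
from h import *
s=env.observe(); print(s["position"],s["tool_rot"],s["grip_width"],env.tcp_to_grasp)
for c in("top","scene"):
    im=imaging.get_image(c); save(im,c+"0.png"); print(c,im["fov_y"],im["world_from_camera"].round(3).tolist())
    W=cloud(im)
    for q,z in(("holder",0),("spacer_mid",.013),("lens_mid",.008),("ring_mid",.007)):
        for r in models.tip_of(c,q): print(q,np.round(r["at"],1),round(r["confidence"],2),at_z(im,[r["at"]],z)[0].round(4))
        for r in models.outline_of(c,q):
            p=W[r["region"]]; print("  out",np.round(r["bbox"],1),round(r["confidence"],2),np.nanmedian(p,axis=0).round(3))
E
```

```text
[0.20322785 0.51075032 0.23070587] [[-9.29125889e-01  3.69762663e-01 -8.09246547e-04]
 [ 3.69763430e-01  9.29125119e-01 -1.23237830e-03]
 [ 2.96203813e-04 -1.44426436e-03 -9.99998913e-01]] 0.08553410920957825 -0.0187
top 57.95780840770331 [[-0.0, -0.996, 0.084, 0.446], [-1.0, 0.001, 0.008, 0.04], [-0.008, -0.084, -0.996, 0.876], [0.0, 0.0, 0.0, 1.0]]
holder [448.9 246.2] 0.82 [ 0.5011 -0.2109  0.    ]
  out [455.3 247.1  61.6  51.6] 0.62 [ 0.5   -0.215  0.007]
spacer_mid [352.3 263.3] 0.55 [ 0.4665 -0.0141  0.013 ]
spacer_mid [448.3 246.4] 0.53 [ 0.4999 -0.2059  0.013 ]
  out [451.6 246.2  28.6  24.3] 0.5 [ 0.502 -0.212  0.019]
lens_mid [352.3 265.2] 0.86 [ 0.4628 -0.0143  0.008 ]
lens_mid [447.4 248. ] 0.69 [ 0.497  -0.2055  0.008 ]
  out [351.1 268.1  24.   28.5] 0.71 [ 0.461 -0.011  0.016]
ring_mid [176.5 235.9] 0.96 [0.522 0.341 0.007]
ring_mid [306.7 309.5] 0.94 [0.375  0.0766 0.007 ]
ring_mid [321.2 224.4] 0.88 [0.545  0.0478 0.007 ]
ring_mid [289.  181.5] 0.73 [0.633  0.1134 0.007 ]
  out [178.8 238.1  35.7  30.9] 0.76 [0.517 0.34  0.013]
  out [287.1 182.1  28.5  27.4] 0.69 [
[... 297 characters left out ...]
0.93 [ 0.502  -0.2143  0.    ]
  out [402.4 337.9  60.1  67.1] 0.92 [ 0.496 -0.212  0.008]
spacer_mid [403.6 340.1] 0.59 [ 0.5033 -0.2126  0.013 ]
  out [405.  339.5  24.2  26.7] 0.8 [ 0.503 -0.22   0.019]
lens_mid [326.8 270.1] 0.79 [ 0.4553 -0.0159  0.008 ]
  out [332.5 268.9  33.7  30. ] 0.56 [ 0.462 -0.019  0.016]
ring_mid [354.6 229.7] 0.87 [0.5506 0.0463 0.007 ]
ring_mid [275.2 144.9] 0.77 [0.5116 0.3397 0.007 ]
ring_mid [270.8 247.2] 0.55 [0.384  0.0821 0.007 ]
  out [269.1 251.8  35.1  26.5] 0.85 [0.383 0.07  0.013]
  out [375.9 192.8  31.1  25.9] 0.76 [0.634 0.112 0.013]
  out [277.4 146.   28.6  22.2] 0.71 [0.517 0.33  0.012]
  out [354.1 230.1  31.6  33.4] 0.57 [0.548 0.04  0.013]
```

View pics/top0.png

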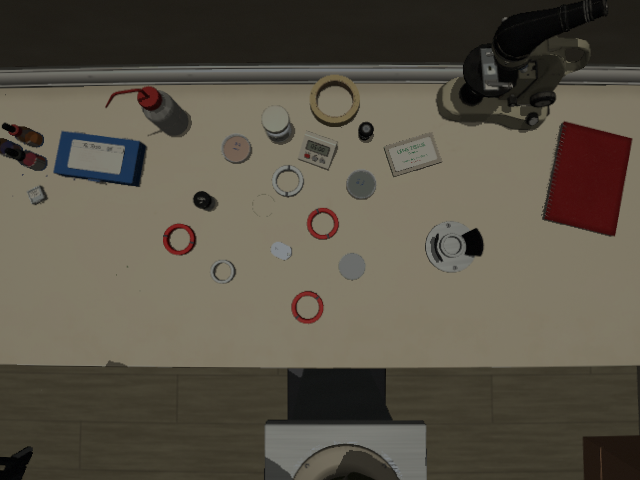

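View pics/scene0.png

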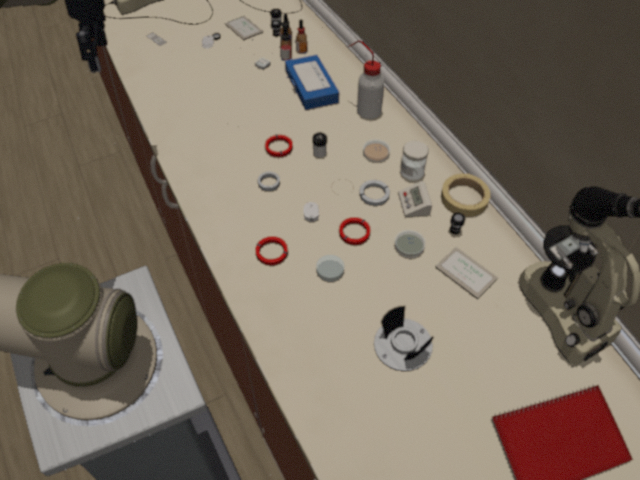

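The top view shows the cradle at (452,246), its black cheeks left and right of the spacer, so the cheeks lie along ±world y. The candidates are:
- **Lens:** discs at (352,266), (361,185) and (237,149). The tan disc at (237,149) is not glass, so it's between the two grey ones.
- **Ring:** the aluminium ring with slots at (288,181). The red rings at (180,239), (322,223) and (307,307) are look-alikes, and the ring at (223,271) is the spare spacer.

I'll confirm with sizes and an enlarged crop.

```bash
python3 - <<'E'
from h import *
im=imaging.get_image("top"); sc=imaging.get_image("scene")
a=cv2.resize(im["pixels"][150:290,210:480],None,fx=2.9,fy=2.9,interpolation=cv2.INTER_CUBIC)[:300,:780]
t=cv2.resize(im["pixels"][160:290,260:390],(390,390),interpolation=cv2.INTER_CUBIC)
b=cv2.resize(sc["pixels"][170:300,310:440],(390,390),interpolation=cv2.INTER_CUBIC)
cv2.imwrite("pics/crop1.png",np.hstack([t,b])[...,::-1])
for c,I in(("top",im),("scene",sc)):
    W=cloud(I)
    for n,xy in(("discA",(.463,-.015)),("discB",(.63,-.03)),("ring",(.636,.113)),("holder",(.5,-.213)),("spare",(.455,.245))):
        d=np.hypot(W[...,0]-xy[0],W[...,1]-xy[1])<(.045 if n!="holder" else .06)
        p=W[d&(W[...,2]>.0075)&(W[...,2]<.025)]
        if n=="holder": p=W[d&(W[...,2]>.016)&(W[...,2]<.023)&(np.hypot(W[...,0]-xy[0],W[...,1]-xy[1])<.03)]
        (cx,cy),r=cv2.minEnclosingCircle(np.float32(p[:,:2]))
        print(c,n,len(p),"circ",round(cx,4),round(cy,4),"diam",round(2*r,4),"bbox mid",((p.min(0)+p.max(0))/2).round(4)[:2],"ext",np.ptp(p,axis=0).round(4)[:2],"z",np.median(p[:,2]).round(4),np.percentile(p[:,2],95).round(4))
        m=(np.abs(W-np.r_[cx,cy,0])[...,:2].max(-1)<.02); print("   rgb",I["pixels"][m].mean(0).round())
    # holder cheeks
    d=np.hypot(W[...,0]-.5,W[...,1]+.213)<.07
    p=W[d&(W[...,2]>.03)&(W[...,2]<.065)]
    for s in(1,-1):
        q=p[(p[:,1]+.213)*s>0]; print("  cheek",s,len(q),q.mean(0).round(4),q[:,2].max().round(4)) if len(q) else None
E
```

```text
top discA 572 circ 0.4611 -0.0119 diam 0.0536 bbox mid [ 0.4612 -0.0113] ext [0.0515 0.0516] z 0.0164 0.0188
   rgb [105. 106. 103.]
top discB 723 circ 0.6272 -0.0322 diam 0.0618 bbox mid [ 0.6269 -0.0324] ext [0.0606 0.0606] z 0.0155 0.0179
   rgb [73. 76. 71.]
top ring 391 circ 0.634 0.117 diam 0.0646 bbox mid [0.634  0.1169] ext [0.0638 0.0611] z 0.0139 0.0167
   rgb [123. 117. 101.]
top holder 215 circ 0.5026 -0.212 diam 0.0485 bbox mid [ 0.5014 -0.2119] ext [0.0459 0.048 ] z 0.02 0.0221
   rgb [106. 106. 101.]
top spare 205 circ 0.4511 0.2464 diam 0.0488 bbox mid [0.4502 0.2452] ext [0.0458 0.0455] z 0.0139 0.0166
   rgb [112. 108.  96.]
  cheek 1 77 [ 0.4947 -0.1721  0.0566] 0.0621
  cheek -1 272 [ 0.5053 -0.2504  0.0472] 0.0614
scene discA 588 circ 0.4634 -0.0156 diam 0.0572 bbox mid [ 0.4634 -0.0153] ext [0.0567 0.0539] z 0.0164 0.0197
   rgb [141. 143. 138.]
scene discB 646 circ 0.6285 -0.0352 diam 0.0646 bbox mid [ 0.6278 -0.0351] ext [0.0609 0.0619] z 0.0159 0.0191
   rgb [116. 118. 107.]
scene ring 368 circ 0.6355 0.1132 diam 0.0696 bbox mid [0.6366 0.1135] ext [0.0655 0.0673] z 0.0139 0.0177
   rgb [165. 156. 141.]
scene holder 269 circ 0.5002 -0.2112 diam 0.0567 bbox mid [ 0.503 -0.211] ext [0.0487 0.0558] z 0.0199 0.0223
   rgb [142. 140. 138.]
scene spare 214 circ 0.4525 0.2435 diam 0.0528 bbox mid [0.4516 0.2435] ext [0.0474 0.051 ] z 0.0135 0.0178
   rgb [136. 130. 121.]
  cheek 1 338 [ 0.497  -0.1774  0.0467] 0.0629
  cheek -1 125 [ 0.504  -0.2546  0.0505] 0.0626
```

View pics/crop1.png

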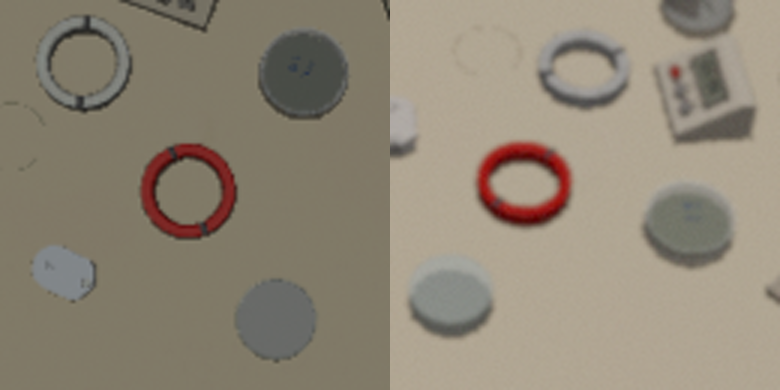

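Disc A at top (352,266) / scene (331,269) measures 54 mm across, 16 mm high and is plain, so it's the lens. Disc B at (361,185) is 61 mm and carries marks, so it's a look-alike. The slotted aluminium ring at top (288,181) measures 64 mm with its top at 14 mm, so it's the retaining ring. Now I'll move over the lens.

Emit:
jog_arm --plan "0 0 0 -2.7 -2.4 0.8 0;0 0 0 -2.7 -2.4 0.8 0;0 0 0 -2.7 -2.4 0.8 0;0 0 0 -2.7 -2.4 0.8 0;0 0 0 -2.7 -2.4 0.8 0;0 0 0 -2.7 -2.4 0.8 0;0 0 0 -2.7 -2.4 0.8 0;0 0 0 -2.7 -2.4 0.8 0;0 0 0 -2.7 -2.4 0.8 0;0 0 0 -2.7 -2.4 0.8 0" --grip_force 30

```text
time_s: 1.83
position: [0.366, 0.1865, 0.1512]
tool_rot: [[-0.929, 0.37, 0.001], [0.37, 0.929, 0.0], [-0.001, 0.0, -1.0]]
ft_force: [0.8, -0.1, -0.2]
grip_width: 0.0855
gripper_force: 0.0
```

Emit:
jog_arm --plan "0 0 0 -2.7 -2.4 0.8 0;0 0 0 -2.7 -2.4 0.8 0;0 0 0 -2.7 -2.4 0.8 0;0 0 0 -2.7 -2.4 0.8 0;0 0 0 -2.7 -2.4 0.8 0;0 0 0 -2.7 -2.4 0.8 0;0 0 6.8 0 0 0 0;0 0 6.8 0 0 0 0;0 0 6.8 0 0 0 0;0 0 6.8 0 0 0 0"

```text
time_s: 2.67
position: [0.4629, -0.0059, 0.1033]
tool_rot: [[-0.652, 0.758, -0.0], [0.758, 0.652, 0.0], [0.0, -0.0, -1.0]]
ft_force: [0.3, 0.4, 0.1]
grip_width: 0.0853
gripper_force: 0.0
```

Emit:
jog_arm --plan "0 0 6.8 0 0 0 0;0 0 6.8 0 0 0 0;0 0 6.8 0 0 0 0;0 0 6.8 0 0 0 0;0 0 6.8 0 0 0 0;0 0 0 0 0 0 0"

```text
time_s: 3.17
position: [0.4629, -0.0056, 0.1034]
tool_rot: [[-0.119, 0.993, 0.0], [0.993, 0.119, -0.0], [-0.0, 0.0, -1.0]]
ft_force: [0.1, 0.7, -0.4]
grip_width: 0.0855
gripper_force: 0.0
```

```bash
cat >> h.py <<'E'
def to(x,y,z):
    "tool-frame shift in cm from the measured pose to world (x,y,z); and yaw of tool y"
    s=env.observe(); R=np.array(s["tool_rot"]); d=R.T@(np.array([x,y,z])-s["position"])*100
    print("t",round(s["time_s"],2),"pos",np.round(s["position"],4),"yaw_y",np.degrees(np.arctan2(R[1,1],R[0,1])).round(2),"z",R[:,2].round(4),"w",round(s["grip_width"],4),"shift",d.round(2))
E
python3 - <<'E'
from h import *
to(.462,-.0125,.001)
im=imaging.get_image("top"); W=cloud(im)
# cradle yaw from the cheek tops, and things standing round the ring
c=np.r_[.502,-.212]; d=np.hypot(*(W[...,:2]-c).transpose(2,0,1))
p=W[(d<.06)&(W[...,2]>.035)&(W[...,2]<.065)][:,:2]-c
a=np.degrees(np.arctan2(p[:,1],p[:,0]))
for s in(1,-1):
    q=a[a*s>0]; print("cheek",s,len(q),np.percentile(q,[0,3,50,97,100]).round(1))
e=W[...,:2]-np.r_[.634,.116]; r=np.hypot(e[...,0],e[...,1]); m=(r>.036)&(r<.11)&(W[...,2]>.01)
an=np.degrees(np.arctan2(e[...,1],e[...,0]))
for k in range(-180,180,15):
    j=m&(an>=k)&(an<k+15)
    if j.any(): print(k,"nearest",r[j].min().round(3),"zmax",W[j][:,2].max().round(3),j.sum())
E
```

```text
t 3.17 pos [ 0.4629 -0.0056  0.1034] yaw_y 6.85 z [ 3.e-04 -1.e-04 -1.e+00] w 0.0855 shift [-0.68 -0.17 10.24]
cheek 1 75 [ 63.7  66.4 100.1 134.  136.2]
cheek -1 232 [-121.1 -119.2  -83.7  -49.9  -48.1]
-165 nearest 0.084 zmax 0.019 47
-150 nearest 0.08 zmax 0.017 55
-135 nearest 0.084 zmax 0.018 32
-75 nearest 0.068 zmax 0.024 97
-60 nearest 0.057 zmax 0.037 295
-45 nearest 0.052 zmax 0.036 310
-30 nearest 0.052 zmax 0.037 163
-15 nearest 0.09 zmax 0.075 79
0 nearest 0.082 zmax 0.075 296
15 nearest 0.083 zmax 0.075 182
45 nearest 0.097 zmax 0.019 70
60 nearest 0.098 zmax 0.019 44
```

Emit:
jog_arm --plan "0 0 0 -0.75 -0.2 3 0;0 0 0 0 0 3 0;0 0 0 0 0 2 0;0 0 0 0 0 1.2 0;0 0 0 0 0 0.7 0;0 0 0 0 0 0.3 0;0 0 0 0 0 0 0;0 0 0 0 0 0 60;0 0 0 0 0 0 120;0 0 0 0 0 0 120" --grip_force 30

```text
time_s: 4.05
position: [0.4621, -0.0133, 0.0021]
tool_rot: [[-0.124, 0.992, 0.001], [0.992, 0.124, -0.0], [-0.001, 0.001, -1.0]]
ft_force: [-1.4, 1.5, 31.3]
grip_width: 0.0519
gripper_force: 27.8
```

Emit:
jog_arm --plan "0 0 0 0 0 0 120;0 0 0 0 0 0 120;0 0 0 0 0 0 120;0 0 0 0 0 0 120"

```text
time_s: 4.38
position: [0.4621, -0.0133, 0.0023]
tool_rot: [[-0.124, 0.992, 0.002], [0.992, 0.124, -0.0], [-0.001, 0.002, -1.0]]
ft_force: [-1.2, 0.7, 6.9]
grip_width: 0.0512
gripper_force: 30.1
```

```bash
python3 - <<'E'
from h import *
im=imaging.get_image("scene"); save(im,"g1.png",(270,200,400,320),5)
to(.5018,-.2118,.1)
E
```

```text
t 4.43 pos [ 0.4621 -0.0133  0.0023] yaw_y 7.12 z [ 1.6e-03 -5.0e-04 -1.0e+00] w 0.052 shift [-20.2    1.49  -9.76]
```

View pics/g1.png

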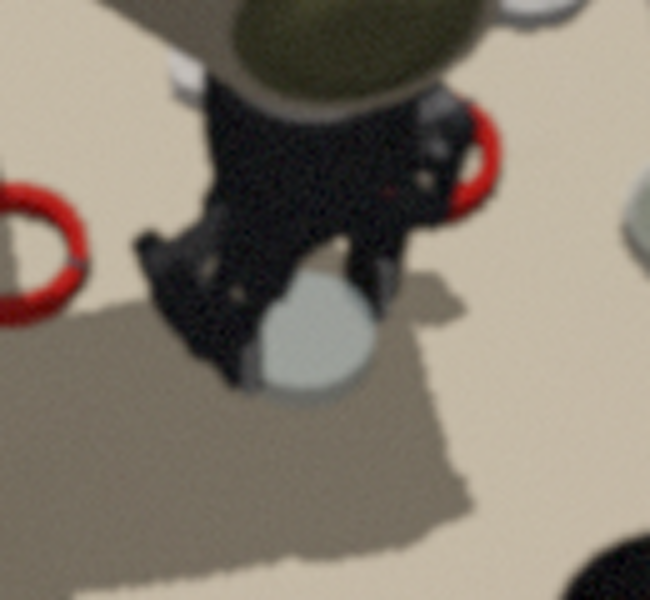

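The scene crop shows the lens held between both pads (crop centre ≈ (315,335), scene ≈ (333,267)), level and clear of the red rings. Now I'll lift and carry it.

Emit:
jog_arm --plan "0 0 0 0 0 -0.5 120;0 0 0 0 0 -1.5 120;0 0 0 0 0 -2.5 120;0 0 0 0 0 -3 120;0 0 0 0 0 -1.5 120;0 0 0 -1.5 0.1 0 120;0 0 0 -3 0.2 0 120;0 0 0 -3.5 0.3 0 120;0 0 0 -3.5 0.3 0 120;0 0 0 -3.5 0.3 0 120"

```text
time_s: 5.27
position: [0.4922, -0.1621, 0.092]
tool_rot: [[-0.124, 0.992, 0.001], [0.992, 0.124, -0.0], [-0.0, 0.0, -1.0]]
ft_force: [0.2, 0.1, -0.6]
grip_width: 0.0517
gripper_force: 31.8
```

Emit:
jog_arm --plan "0 0 0 -3 0.2 0 120;0 0 0 -2 0.1 0 120;0 0 0 -0.3 0 0 120;0 0 0 0 0 0 120;0 0 0 0 0 0 120"

```text
time_s: 5.68
position: [0.5012, -0.2119, 0.0914]
tool_rot: [[-0.124, 0.992, -0.001], [0.992, 0.124, 0.001], [0.001, -0.0, -1.0]]
ft_force: [-0.3, 0.6, -1.0]
grip_width: 0.0516
gripper_force: 31.8
```

```bash
python3 - <<'E'
from h import *
to(.5018,-.2128,.025)
s=env.observe(); p0=np.array(s["position"])
for c in("scene","top"):
    im=imaging.get_image(c); W=cloud(im)
    for r in models.outline_of(c,"lens_mid")[:2]:
        p=W[r["region"]]; p=p[np.hypot(*(p[:,:2]-p0[:2]).T)<.05]
        if len(p)>50: print(c,"lens",round(r["confidence"],2),len(p),np.nanmedian(p,axis=0).round(4))
    m=(np.hypot(W[...,0]-p0[0],W[...,1]-p0[1])<.045)&(W[...,2]>.07)&(W[...,2]<.115); g=im["pixels"].astype(int); m&=(g.sum(-1)>230)
    p=W[m]
    if len(p)>30:
        t=p[np.abs(p[:,2]-np.percentile(p[:,2],80))<.004]; (cx,cy),rr=cv2.minEnclosingCircle(np.float32(t[:,:2])); print(c,len(p),cx,cy,rr,np.percentile(p[:,2],[5,50,80,95]).round(4))
    if c=="scene": save(im,"h1.png",(340,250,470,370),5)
E
```

```text
t 5.68 pos [ 0.5012 -0.2119  0.0914] yaw_y 7.11 z [-5.e-04  7.e-04 -1.e+00] w 0.0516 shift [-0.1   0.05  6.64]
scene 571 0.5066777467727661 -0.2201991081237793 0.03566573187708855 [0.0958 0.1059 0.1074 0.1089]
top lens 0.57 162 [ 0.5094 -0.1916  0.1051]
top 126 0.5073180198669434 -0.19700254499912262 0.02065167762339115 [0.1033 0.1053 0.1065 0.1072]
```

View pics/h1.png

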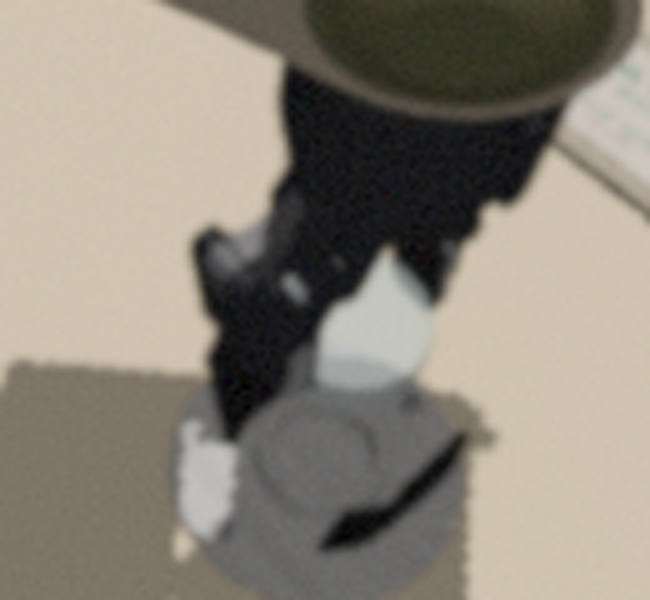

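The lens hangs level over the cradle (crop ≈ (375,335)), with the spacer below it at ≈ (315,450). I'll correct the last millimetre and lower it.

Emit:
jog_arm --plan "0 0 0 -0.13 0.06 1 120;0 0 0 0 0 1.5 120;0 0 0 0 0 1.5 120;0 0 0 0 0 1 120;0 0 0 0 0 0.8 120;0 0 0 0 0 0.5 120;0 0 0 0 0 0.3 120;0 0 0 0 0 0 120;0 0 0 0 0 0 120"

```text
time_s: 6.63
position: [0.5026, -0.2141, 0.0256]
tool_rot: [[-0.124, 0.992, 0.0], [0.992, 0.124, -0.0], [-0.0, 0.0, -1.0]]
ft_force: [0.5, -0.5, -1.7]
grip_width: 0.0517
gripper_force: 31.8
```

```bash
python3 - <<'E'
from h import *
to(.5018,-.2132,.0223)
im=imaging.get_image("scene"); save(im,"h2.png",(350,280,460,380),6)
E
```

```text
t 6.63 pos [ 0.5026 -0.2141  0.0256] yaw_y 7.1 z [ 5.e-04 -4.e-04 -1.e+00] w 0.0517 shift [ 0.1  -0.07  0.33]
```

View pics/h2.png

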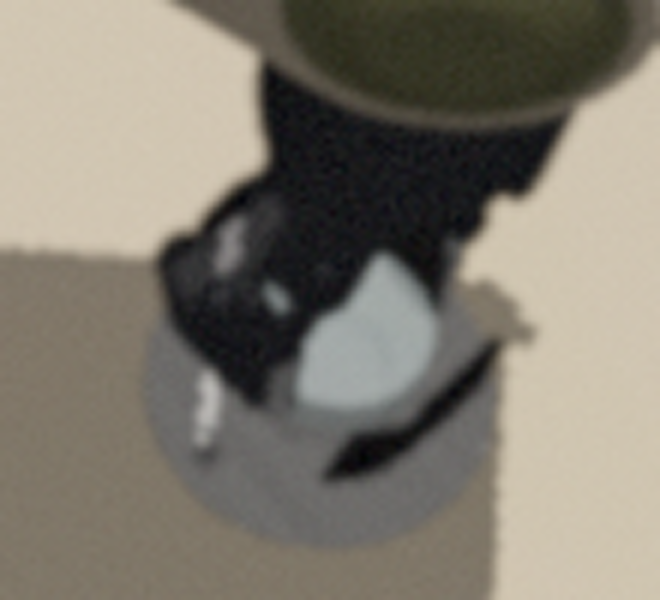

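The lens sits between the cheeks (crop ≈ (370,345)), over the spacer. I'll lower it slowly and watch the force.

Emit:
jog_arm --plan "0 0 0 0.07 -0.06 0.1 120;0 0 0 0 0 0.07 120;0 0 0 0 0 0.05 120;0 0 0 0 0 0 120;0 0 0 0 0 0 120"

```text
time_s: 7.1
position: [0.5017, -0.2134, 0.0232]
tool_rot: [[-0.124, 0.992, 0.0], [0.992, 0.124, -0.0], [-0.0, 0.0, -1.0]]
ft_force: [-0.2, 0.3, -0.9]
grip_width: 0.0515
gripper_force: 31.8
```

Emit:
jog_arm --plan "0 0 0 0 0 0.05 120;0 0 0 0 0 0 120;0 0 0 0 0 0.04 120;0 0 0 0 0 0 120"

```text
time_s: 7.43
position: [0.5018, -0.2134, 0.0223]
tool_rot: [[-0.124, 0.992, 0.0], [0.992, 0.124, -0.0], [-0.0, 0.0, -1.0]]
ft_force: [-0.2, -0.1, 0.4]
grip_width: 0.052
gripper_force: 32.0
```

Emit:
jog_arm --plan "0 0 0 0 0 0.04 120;0 0 0 0 0 0 120;0 0 0 0 0 0 120"

```text
time_s: 7.68
position: [0.5018, -0.2135, 0.0221]
tool_rot: [[-0.124, 0.992, 0.0], [0.992, 0.124, -0.0], [-0.0, 0.0, -1.0]]
ft_force: [-1.2, 0.1, 3.6]
grip_width: 0.0517
gripper_force: 32.3
```

Emit:
jog_arm --plan "0 0 0 0 0 0 105;0 0 0 0 0 0 98;0 0 0 0 0 0 92;0 0 0 0 0 0 85;0 0 0 0 0 0 70;0 0 0 0 0 0 45;0 0 0 0 0 0 30;0 0 0 0 0 0 30" --grip_force 20

```text
time_s: 8.35
position: [0.5017, -0.2134, 0.0218]
tool_rot: [[-0.123, 0.992, -0.0], [0.992, 0.123, 0.0], [0.0, -0.0, -1.0]]
ft_force: [-0.6, 0.7, 0.3]
grip_width: 0.0755
gripper_force: 0.0
```

Emit:
jog_arm --plan "0 0 0 0 0 -0.5 30;0 0 0 0 0 -1.5 30;0 0 0 0 0 -3 30;0 0 0 0 0 -3.5 30;0 0 0 0 0 -2.5 30;0 0 0 2 0.5 0 0;0 0 0 3.5 0.8 0 0;0 0 0 3.5 0.8 0 0;0 0 0 3.5 0.8 0 0;0 0 0 0 0 0 0"

```text
time_s: 9.18
position: [0.5147, -0.0806, 0.1323]
tool_rot: [[-0.128, 0.992, -0.0], [0.992, 0.128, 0.002], [0.002, -0.0, -1.0]]
ft_force: [0.3, -0.2, 0.7]
grip_width: 0.0852
gripper_force: 0.0
```

```bash
python3 - <<'E'
from h import *
to(.635,.115,.1)
for c in("top","scene"):
    im=imaging.get_image(c); W=cloud(im); g=im["pixels"].astype(int)
    d=np.hypot(W[...,0]-.502,W[...,1]+.212)
    p=W[(d<.04)&(W[...,2]>.032)&(W[...,2]<.041)&(g.sum(-1)>180)]
    (cx,cy),r=cv2.minEnclosingCircle(np.float32(p[:,:2])); A=np.linalg.lstsq(np.c_[p[:,:2],np.ones(len(p))],p[:,2],rcond=None)[0]
    print(c,len(p),round(cx,4),round(cy,4),round(2*r,4),"bbox",((p.min(0)+p.max(0))/2).round(4),np.ptp(p,axis=0).round(4),"z",np.median(p[:,2]).round(4),"tilt deg",np.degrees(A[:2]).round(1))
    save(im,c+"_l.png",(390,190,510,300) if c=="top" else (350,280,470,390),5)
a=cv2.imread("pics/top_l.png");b=cv2.imread("pics/scene_l.png");cv2.imwrite("pics/l2.png",cv2.resize(np.hstack([a[:550],b]),(800,367)))
E
```

```text
t 9.18 pos [ 0.5147 -0.0806  0.1323] yaw_y 7.35 z [-3.0e-04  1.5e-03 -1.0e+00] w 0.0852 shift [17.86 14.43  3.26]Traceback (most recent call last):
  File "<stdin>", line 8, in <module>
    return umr_minimum(a, axis, None, out, keepdims, initial, where)
ValueError: zero-size array to reduction operation minimum which has no identity
```

Emit:
jog_arm --plan "0 0 0 2.5 2 0 0;0 0 0 2.5 2 0 0;0 0 0 2.5 2 0 0;0 0 0 2.5 2 0 0;0 0 0 2.5 2 0 0;0 0 0 2.5 2 0 0;0 0 0 2.5 2 0 0;0 0 -6.3 0 0 0 0;0 0 -6.3 0 0 0 0;0 0 0 0 0 0 0"

```text
time_s: 10.07
position: [0.6327, 0.1047, 0.1317]
tool_rot: [[-0.341, 0.94, -0.0], [0.94, 0.341, -0.0], [-0.0, -0.0, -1.0]]
ft_force: [0.3, -0.1, 0.0]
grip_width: 0.0856
gripper_force: 0.0
```

```bash
python3 - <<'E'
from h import *
to(.635,.115,0)
for c in("top","scene"):
    im=imaging.get_image(c); W=cloud(im); g=im["pixels"].astype(int)
    save(im,c+"_l.png",(390,190,510,300) if c=="top" else (350,280,470,390),5)
    d=np.hypot(W[...,0]-.502,W[...,1]+.212)
    p=W[(d<.04)&(W[...,2]>.03)&(W[...,2]<.043)&(g.sum(-1)>120)]
    print(c,len(p),W[d<.015].mean(0),g[d<.015].mean(0))
    if len(p)<30: continue
    (cx,cy),r=cv2.minEnclosingCircle(np.float32(p[:,:2])); A=np.linalg.lstsq(np.c_[p[:,:2],np.ones(len(p))],p[:,2],rcond=None)[0]
    print(round(cx,4),round(cy,4),round(2*r,4),"bbox",((p.min(0)+p.max(0))/2).round(4),np.ptp(p,axis=0).round(4),"tilt deg",np.degrees(A[:2]).round(1))
a=cv2.imread("pics/top_l.png");b=cv2.imread("pics/scene_l.png");cv2.imwrite("pics/l2.png",cv2.resize(np.hstack([a[:550],b[:550]]),(800,367)))
E
```

```text
t 10.07 pos [0.6327 0.1047 0.1317] yaw_y 19.92 z [-2.e-04 -2.e-04 -1.e+00] w 0.0856 shift [ 0.89  0.57 13.17]
top 612 [ 0.5020281  -0.21204056  0.03627116] [109.79032258 117.3172043  112.7688172 ]
0.5029 -0.2069 0.0658 bbox [ 0.5023 -0.2077  0.0353] [0.0529 0.0628 0.0103] tilt deg [ 0.1 -0.6]
scene 759 [ 0.50225805 -0.21202399  0.03670325] [139.96666667 146.28571429 144.8952381 ]
0.5001 -0.2136 0.0795 bbox [ 0.5013 -0.2115  0.0362] [0.0589 0.0651 0.012 ] tilt deg [0.5 1.4]
```

View pics/l2.png

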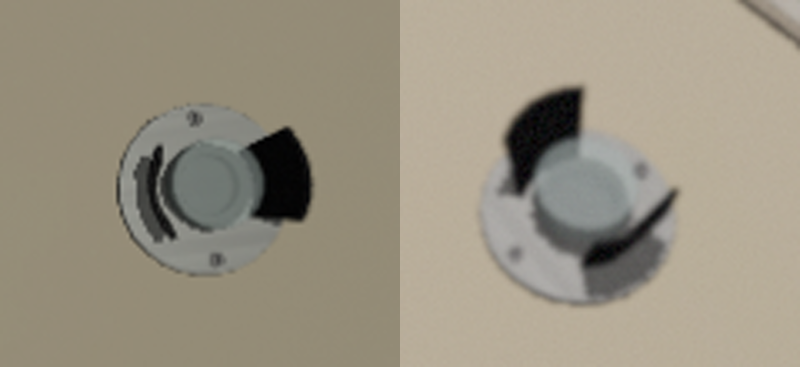

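The lens lies flat on the spacer, in top crop at (215,185) and scene crop at (583,195): its face is at about 36 mm, tilt is about 1° or less, and the cheeks are clear on both sides. Next is the ring.

Emit:
jog_arm --plan "0 0 0 0.98 0.6 2 0;0 0 0 0 0 3 0;0 0 0 0 0 3 0;0 0 0 0 0 2.5 0;0 0 0 0 0 1.5 0;0 0 0 0 0 0.8 0;0 0 0 0 0 0.4 0;0 0 0 0 0 0 0;0 0 0 0 0 0 30;0 0 0 0 0 0 90" --grip_force 25

```text
time_s: 11.0
position: [0.6354, 0.1163, 0.0012]
tool_rot: [[-0.336, 0.942, 0.002], [0.942, 0.336, -0.0], [-0.001, 0.002, -1.0]]
ft_force: [0.5, -0.6, 0.5]
grip_width: 0.0646
gripper_force: 0.2
```

Emit:
jog_arm --plan "0 0 0 0 0 0 90;0 0 0 0 0 0 90;0 0 0 0 0 0 90;0 0 0 0 0 0 90"

```text
time_s: 11.33
position: [0.6355, 0.1163, 0.0017]
tool_rot: [[-0.337, 0.942, 0.003], [0.942, 0.337, -0.0], [-0.001, 0.003, -1.0]]
ft_force: [-1.6, -0.0, 6.3]
grip_width: 0.0617
gripper_force: 26.4
```

```bash
python3 - <<'E'
from h import *
to(.635,.116,.1)
im=imaging.get_image("scene"); save(im,"r1.png",(310,130,440,240),5)
t=imaging.get_image("top")
print("lens",at_z(t,[[454.6,245.6]],.036),"foot",at_z(t,[[451.3,246.7]],.006))
E
```

```text
t 11.33 pos [0.6355 0.1163 0.0017] yaw_y 19.67 z [ 2.8e-03 -1.0e-04 -1.0e+00] w 0.0617 shift [-0.03 -0.03 -9.83]
lens [[ 0.5000125  -0.21170671  0.036     ]] foot [[ 0.49973681 -0.2139691   0.006     ]]
```

View pics/r1.png

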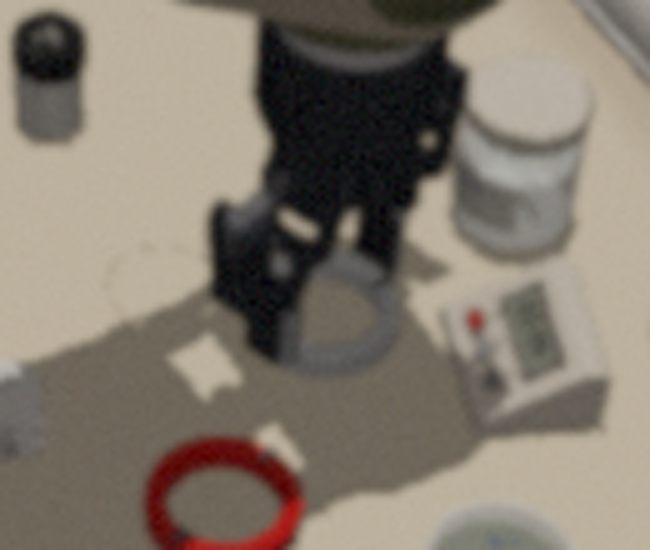

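The ring is gripped between both pads, clear of the timer and bottle (crop ≈ (340,310), scene ≈ (378,192)). I'll lift, turn to the cradle's yaw and carry it over.

Emit:
jog_arm --plan "0 0 0 0 0 -0.5 90;0 0 0 0 0 -1.5 90;0 0 0 0 0 -2.5 90;0 0 0 0 0 -3 90;0 0 0 0 0 -2.5 90;0 0 6.2 0 0 0 90;0 0 6.2 0 0 0 90;0 0 0 -1.5 -0.85 0 90;0 0 0 -2.5 -1.4 0 90;0 0 0 -3 -1.7 0 90"

```text
time_s: 12.27
position: [0.6043, 0.0423, 0.1005]
tool_rot: [[-0.129, 0.992, 0.001], [0.992, 0.129, 0.0], [-0.0, 0.001, -1.0]]
ft_force: [0.9, 0.4, 0.2]
grip_width: 0.0618
gripper_force: 27.5
```

Emit:
jog_arm --plan "0 0 0 -3 -1.7 0 90;0 0 0 -3 -1.7 0 90;0 0 0 -3 -1.7 0 90;0 0 0 -3 -1.7 0 90;0 0 0 -3 -1.7 0 90;0 0 0 -3 -1.7 0 90;0 0 0 -3 -1.6 0 90;0 0 0 -1.5 -0.9 0 90;0 0 0 0 0 0 90;0 0 0 0 0 0 90"

```text
time_s: 13.1
position: [0.5069, -0.1979, 0.1004]
tool_rot: [[-0.125, 0.992, 0.001], [0.992, 0.125, -0.0], [-0.0, 0.001, -1.0]]
ft_force: [-0.8, 0.5, -0.7]
grip_width: 0.0617
gripper_force: 27.5
```

```bash
python3 - <<'E'
from h import *
to(.5018,-.2132,.0377)
E
```

```text
t 13.1 pos [ 0.5069 -0.1979  0.1004] yaw_y 7.18 z [ 8.e-04 -3.e-04 -1.e+00] w 0.0617 shift [-1.45 -0.71  6.27]
```

Emit:
jog_arm --plan "0 0 0 -1.45 -0.7 0 90;0 0 0 0 0 1 90;0 0 0 0 0 1.5 90;0 0 0 0 0 1.3 90;0 0 0 0 0 1 90;0 0 0 0 0 0.7 90;0 0 0 0 0 0.4 90;0 0 0 0 0 0 90;0 0 0 0 0 0 90"

```text
time_s: 13.85
position: [0.5022, -0.2125, 0.0411]
tool_rot: [[-0.127, 0.992, 0.0], [0.992, 0.127, -0.0], [-0.0, 0.0, -1.0]]
ft_force: [-0.2, 0.1, -1.2]
grip_width: 0.0621
gripper_force: 27.5
```

```bash
python3 - <<'E'
from h import *
to(.5018,-.2132,.0377)
im=imaging.get_image("scene"); save(im,"r2.png",(350,280,460,380),6)
E
```

```text
t 13.85 pos [ 0.5022 -0.2125  0.0411] yaw_y 7.31 z [ 3.e-04 -2.e-04 -1.e+00] w 0.0621 shift [-0.07 -0.05  0.34]
```

View pics/r2.png

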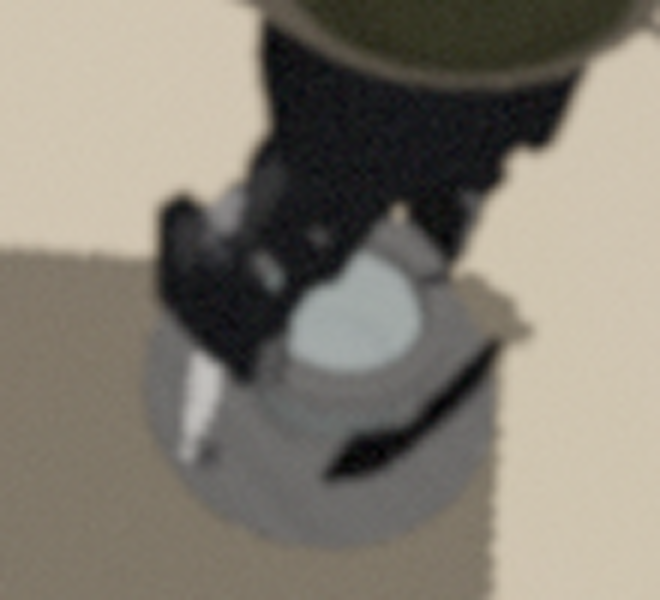

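The ring is level just above the lens, with the lens filling its bore (crop ≈ (355,315)). I'll lower it to contact.

Emit:
jog_arm --plan "0 0 0 -0.05 -0.04 0.12 90;0 0 0 0 0 0.08 90;0 0 0 0 0 0.05 90;0 0 0 0 0 0 90;0 0 0 0 0 0.05 90;0 0 0 0 0 0 90;0 0 0 0 0 0 90"

```text
time_s: 14.48
position: [0.5016, -0.2132, 0.0378]
tool_rot: [[-0.127, 0.992, 0.0], [0.992, 0.127, -0.0], [-0.0, 0.0, -1.0]]
ft_force: [-0.0, 0.3, -1.1]
grip_width: 0.0616
gripper_force: 27.5
```

Emit:
jog_arm --plan "0 0 0 0 0 0.04 90;0 0 0 0 0 0 90;0 0 0 0 0 0 90"

```text
time_s: 14.73
position: [0.5016, -0.2132, 0.0374]
tool_rot: [[-0.127, 0.992, -0.0], [0.992, 0.127, -0.0], [-0.0, -0.0, -1.0]]
ft_force: [-0.7, 0.0, -1.1]
grip_width: 0.0619
gripper_force: 27.5
```

Emit:
jog_arm --plan "0 0 0 0 0 0.04 90;0 0 0 0 0 0 90;0 0 0 0 0 0 90"

```text
time_s: 14.98
position: [0.5017, -0.2132, 0.0372]
tool_rot: [[-0.127, 0.992, 0.0], [0.992, 0.127, -0.0], [-0.0, 0.0, -1.0]]
ft_force: [0.6, 0.6, 2.6]
grip_width: 0.0619
gripper_force: 27.7
```

Emit:
jog_arm --plan "0 0 0 0 0 0.03 90;0 0 0 0 0 0 90;0 0 0 0 0 0 90"

```text
time_s: 15.23
position: [0.5017, -0.2132, 0.0371]
tool_rot: [[-0.127, 0.992, 0.0], [0.992, 0.127, -0.0], [-0.0, 0.0, -1.0]]
ft_force: [-1.3, 0.5, 5.2]
grip_width: 0.0622
gripper_force: 27.9
```

Emit:
jog_arm --plan "0 0 0 0 0 0 76;0 0 0 0 0 0 70;0 0 0 0 0 0 64;0 0 0 0 0 0 55;0 0 0 0 0 0 40;0 0 0 0 0 0 20;0 0 0 0 0 0 10;0 0 0 0 0 0 10" --grip_force 20

```text
time_s: 15.9
position: [0.5016, -0.2132, 0.0366]
tool_rot: [[-0.127, 0.992, -0.0], [0.992, 0.127, 0.0], [0.0, -0.0, -1.0]]
ft_force: [-0.3, -0.1, -0.5]
grip_width: 0.0821
gripper_force: 0.0
```

Emit:
jog_arm --plan "0 0 0 0 0 -0.5 10;0 0 0 0 0 -1.5 10;0 0 0 0 0 -3 10;0 0 0 0 0 -3.5 10;0 0 0 0 0 -2.5 10;0 0 0 2 0 0 10;0 0 0 3.5 0 0 10;0 0 0 3.5 0 0 10;0 0 0 3.5 0 0 10;0 0 0 3.5 0 0 10"

```text
time_s: 16.73
position: [0.4808, -0.0531, 0.1472]
tool_rot: [[-0.126, 0.992, 0.001], [0.992, 0.126, -0.0], [-0.0, 0.0, -1.0]]
ft_force: [0.0, 0.5, 0.9]
grip_width: 0.082
gripper_force: 0.0
```

Emit:
jog_arm --plan "0 0 0 3.5 0 0 10;0 0 0 3.5 0 0 10;0 0 0 3.5 0 0 10;0 0 0 2 0 0 10;0 0 0 0 0 0 10"

```text
time_s: 17.15
position: [0.4644, 0.0727, 0.1472]
tool_rot: [[-0.131, 0.991, 0.0], [0.991, 0.131, 0.001], [0.001, 0.0, -1.0]]
ft_force: [-0.6, -0.1, 0.1]
grip_width: 0.0819
gripper_force: 0.0
```

```bash
python3 - <<'E'
from h import *
to(.5,0,.1)
for c in("top","scene"):
    im=imaging.get_image(c); W=cloud(im); g=im["pixels"].astype(int)
    save(im,c+"_f.png",(390,190,510,300) if c=="top" else (350,280,470,390),5)
    d=np.hypot(W[...,0]-.502,W[...,1]+.212)
    p=W[(d<.042)&(W[...,2]>.045)&(W[...,2]<.055)&(g.sum(-1)>150)]
    A=np.linalg.lstsq(np.c_[p[:,:2],np.ones(len(p))],p[:,2],rcond=None)[0]
    print(c,len(p),"bbox",((p.min(0)+p.max(0))/2).round(4),np.ptp(p,axis=0).round(4),"z",np.median(p[:,2]).round(4),"tilt",np.degrees(A[:2]).round(1),"centre z",np.nanmedian(W[d<.012][:,2]).round(4))
a=cv2.imread("pics/top_f.png");b=cv2.imread("pics/scene_f.png");cv2.imwrite("pics/f2.png",cv2.resize(np.hstack([a,b]),(800,367)))
E
```

```text
t 17.15 pos [0.4644 0.0727 0.1472] yaw_y 7.52 z [ 1.e-04  7.e-04 -1.e+00] w 0.0819 shift [-7.68  2.58  4.71]
top 430 bbox [ 0.5015 -0.2122  0.0496] [0.0635 0.0628 0.009 ] z 0.0496 tilt [0.1 0. ] centre z 0.0362
scene 545 bbox [ 0.5026 -0.2119  0.05  ] [0.0644 0.0705 0.0099] z 0.05 tilt [0.4 0.7] centre z 0.037
```

View pics/f2.png

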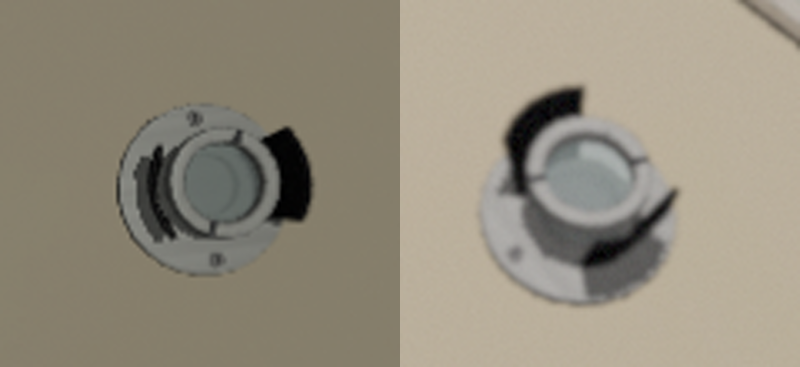

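The ring lies flat on the lens (top crop (225,183), scene crop (588,170)). Its top is at 50 mm and the lens face at 36 mm with under 1° of tilt, and the slots face up. The stack is seated and the arm is clear.

```bash
python3 -c "
from rig import job; print(job.close_job())"
```

```text
the job is handed in; nothing more can be done
None
```

The lens lies flat on the spacer and the retaining ring flat on the lens; both were lowered gently to contact, and the job was handed in at about 17 s with the arm clear.

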